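Wind down the hold-down crank and lock it with its pin

TASK

Wind the crank of the bench hold-down jig down its screw (clockwise seen from above), about one turn, until it is right down on the jig block and the slot in its wide end lies over the hole in the block. Then take the locking pin, the one with the wide collar and the flat cylindrical head, out of the wooden tool block, put it down through slot and hole until its collar rests on the crank, and let go.

Things in the scene. Friction and masses are not known exactly. Their poses are not given: they have to be found in the camera images.
- crank (a joint): crank angle, rad, + anticlockwise from above; sinks 12 mm per turn clockwise, stays put, turns with about 2 N, starts at 4.7 to 7.9. Steel bar 12 mm thick on an upright spindle (top 106 mm above bench). Wide end (reaches 107 mm from axis): slot 24 mm radial x 40 mm. 0 = right down (bar top 54 mm above bench), slot over hole; at 6.28 it is over the hole but 12 mm too high; can overrun to -0.5.
- handle (a point): centre of the crank's upright wooden handle, 26 mm diameter, 56 mm tall, 60 mm from the spindle axis on the side away from the slot. It spins freely on its post, so it may be held without turning the gripper while it goes round. 84 mm above the bench when the crank is right down, 12 mm more per turn up; the bar's top is 30 mm below this point.
- hole (a point): centre of the mouth of the 28 mm round hole in the top of the jig's dark steel block (200 x 100 x 40 mm, fixed; mouth 40 mm above the bench, hole goes through to the bench). Its x axis is level and points away from the crank's spindle, whose axis is 75 mm back along -x; z is up.
- pin_mid (a point): steel locking pin, half-way up, z up. 96 mm tall: 12 mm shank 50 mm long with tapered tip, collar 38 mm wide 6 mm thick, head 24 mm wide (8 to 48 mm above this point). Stands in one of 3 holes, 80 mm apart, of a wooden block 250 x 75 x 55 mm, collar on its top; here 53 mm above bench, 52 mm when home in the jig. Beside it, any order: a pointed cone and a thin punch without collar, to 108 mm high.
Things that resemble listed ones, but are neither listed nor needed, are in the scene too. What is shaped like the part that bears pin_mid but turquoise is not meant.

How it is judged:
By the outcome, as a careful person would: the job done as asked, in the order asked, and still so for the second after the job is handed in, with the robot touching nothing.
It also fails if it takes over 64 s, if anything falls off the work surface, if the arm or the gripper's body presses on something with over 40 N, if the wrist force passes 120 N, or if a joint passes its speed limit or range.

ROBOT

A 6-joint arm with a two-finger parallel gripper is mounted at the origin on the work surface. World frame = base frame: x ahead of the robot, y to its left, z up, the work surface at z = 0. Lengths are in m, angles in rad, forces in N, time in s.
With the tool pointing down it reaches from about 0.25 to 0.725 m from the base axis. Payload 4 kg.
Tool frame: the origin (TCP) lies where the fingers leave the gripper's body, on its centre line; the fingertips stand 73 mm ahead of it and the grasp point (between the pads) lies 54 mm ahead of it (bot.tip_reach is the z of the fingertips in the tool frame, in m); z points along the fingers, x is the direction in which the jaws open and shut, and the axes are right-handed (so a half turn about z gives the same grasp; the last joint's range is limited). The gripper opens to 85 mm and grips with 20 to 120 N. Pads are 22 mm wide; open, the fingers measure 114 mm over their backs; the gripper's body (76 mm by 85 mm) begins 54 mm behind the grasp point. The pads swing forward as they close: fully open they stand 13 mm farther back than shut.
Start: joints at [-1.301, 0.241, 0.005, 1.335, 0, 1.571], TCP at [0.133, -0.482, 0.304] pointing down, gripper open.
Joint ranges: [-2.72, 2.72], [-1.05, 1.87], [-1.09, 1.28], [-1.99, 2.15], [-1.42, 1.44], [-3.14, 3.14]. Speed limits (rad/s): [2.79, 2.79, 3.14, 3.14, 3.14, 3.14].

INTERFACE

Orientations are given as a unit quaternion [x, y, z, w].
In Python, from workcell import bot, vision, job_done gives the robot as it stands.
- The arm moves only by the tool drive_tool, never from a script. Its argument "steps" is one flat list of numbers, 7 for each row, row after row: the shift along the tool's x, y, z in m, then the turn, a rotation vector about the tool's x, y, z in degrees, then the closure, from -1 (fully open) to 1 (shut). A call has 1 to 8 rows; each row shifts and turns the commanded pose from where the row before left it, along the tool's axes as they then stand; what a row does not reach is not made up. A row lasts 1/12 s, in which the tool goes at most 41.7 mm and 7.16 degrees, less where a joint would pass 70% of its speed; a pose out of reach is approached as far as the arm can. A call is refused whole if a number of a shift passes 0.0417 or a number of a turn 7.16, either way. A call with a gripper value outside its range is refused whole. The fingers move at their own pace and stop on an object; the grip force is fixed at half the most. Time passes only in rows, so rows that do not move let the fingers close. It gives the time, the measured TCP pose, the force and the opening at its end, in the units of the state.
- bot.get_obs(): the state, without advancing time (a new reading comes with each control period).
- vision.camera(name): name is "scene" or "top"; returns (picture, depth): 400x640x3 uint8, red, green, blue; 400x640 float32, m along the optical axis (not along the pixel's ray), 0 where there is no reading.
- vision.camera_model(name): a dict with "mtx" (3x3 intrinsics, pixels), "rvec" (rotation vector, rad) and "tvec" (3), from world to camera coordinates, as OpenCV has them. Camera axes: x right, y down, z forward; pixel columns grow to the right and rows downward; lengths in m; the calibration is good to about 2 mm. A picture is of the moment at which its call begins. camera_model takes no time and is no camera call.
- job_done(): hands the job in, once; it reports no verdict.
The state is a dict: "clock": time; "joint_pos": joint angles; "joint_vel": joint speeds; "tau": joint torques, N m; "eef_pos": TCP position; "tool_rot": TCP orientation; "ft_force": force on the tool from outside, world axes, zero at the start; "ft_torque": the same for the moment, N m; "grip_width": finger opening in m.
Only numpy, scipy, OpenCV 4.12 (cv2) and the standard library are available. Lean on these libraries where they do the work, as an engineer would, in place of code of your own. Each camera call takes 0.05 s, during which the arm holds its last target.

## Working session

There is one attempt and no reset: what is moved stays moved. The work goes in short steps, Python scripts to look and compute and a tool call to move; the robot and the scene stay as the last step left them, time stands still between calls to the robot, and variables do not carry over. Pictures are saved under pics/ and viewed, and the job is handed in when it is done.

Besides the shell and the picture viewer there is one more tool, called after "Request:" as a command line: name --argument value ..., lists and objects as JSON in quotes. drive_tool: Moves the arm, as the interface text tells. Its arguments: {"type":"object","properties":{"steps":{"type":"array"}},"required":["steps"]}

```bash
mkdir -p pics; ls; cat > h.py <<'E'
import numpy as np, cv2
from workcell import bot, vision, job_done
def grab(tag):
    out={}
    for n in ("scene","top"):
        p,d=vision.camera(n); out[n]=(p,d)
        cv2.imwrite(f"pics/{tag}_{n}.png",p[:,:,::-1]); np.savez(f"{tag}_{n}.npz",p=p,d=d)
    return out
def cam(n):
    m=vision.camera_model(n); K=np.array(m["mtx"]);R=cv2.Rodrigues(np.array(m["rvec"],float))[0];t=np.array(m["tvec"],float).ravel()
    return K,R,t
def ray(n,u,v):
    K,R,t=cam(n); d=R.T@np.linalg.inv(K)@np.array([u,v,1.]); return -R.T@t,d
def onplane(n,u,v,z):
    o,d=ray(n,u,v); return o+d*(z-o[2])/d[2]
def pt(n,u,v,depth):
    o,d=ray(n,u,v); return o+d*depth
def cloud(n,d):
    K,R,t=cam(n); v,u=np.mgrid[:d.shape[0],:d.shape[1]]
    c=np.stack([(u-K[0,2])/K[0,0]*d,(v-K[1,2])/K[1,1]*d,d],-1)
    return (c-t)@R
def two(u1,u2):
    o1,d1=ray("scene",*u1);o2,d2=ray("top",*u2)
    A=np.stack([d1,-d2],1);s=np.linalg.lstsq(A,o2-o1,rcond=None)[0]
    a=o1+d1*s[0];b=o2+d2*s[1]; return (a+b)/2,np.linalg.norm(a-b)
def proj(n,P):
    K,R,t=cam(n); c=K@(R@np.array(P)+t); return c[:2]/c[2]
E
python3 - <<'E'
from h import *
grab("a")
for n in("scene","top"):
    K,R,t=cam(n);print(n,K[0,0],(-R.T@t).round(3),R[2].round(3))
print(bot.get_obs())
E
```

```text
pics
scene 460.25894419430284 [ 1.06  -0.191  0.592] [-0.655  0.345 -0.672]
top 469.42185154291906 [0.453 0.087 0.965] [ 0.091 -0.041 -0.995]
{'clock': 0.1, 'joint_pos': array([-1.30099327e+00,  2.41365320e-01,  3.87529779e-03,  1.33521388e+00,
       -1.50519816e-05,  1.57078964e+00]), 'joint_vel': array([-0.00057401, -0.00237432,  0.00386497,  0.00106539, -0.00094177,
       -0.00055769]), 'tau': array([-8.55496874e-04, -3.73137510e+01,  2.53009897e+01,  1.08452651e-02,
        1.49816441e-05,  5.69666682e-06]), 'eef_pos': array([ 0.13315414, -0.48150285,  0.30309427]), 'tool_rot': array([ 7.95784811e-01, -6.05578752e-01, -7.63563174e-04, -5.71609343e-04]), 'ft_force': array([-0.18749522, -0.4014216 , -0.49964836]), 'ft_torque': array([-0.00469352, -0.06684444, -0.01387455]), 'grip_width': 0.08574755274347759}
```

View pics/a_scene.png

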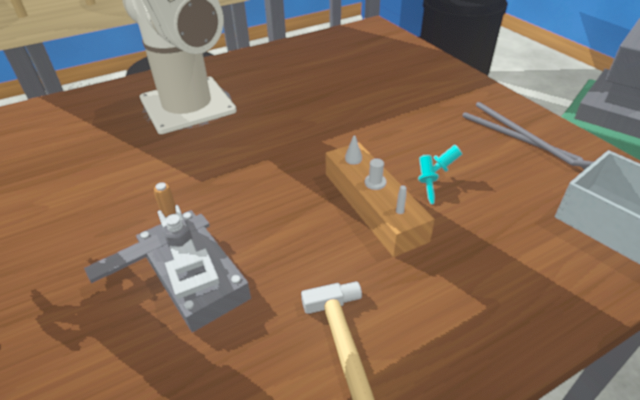

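View pics/a_top.png

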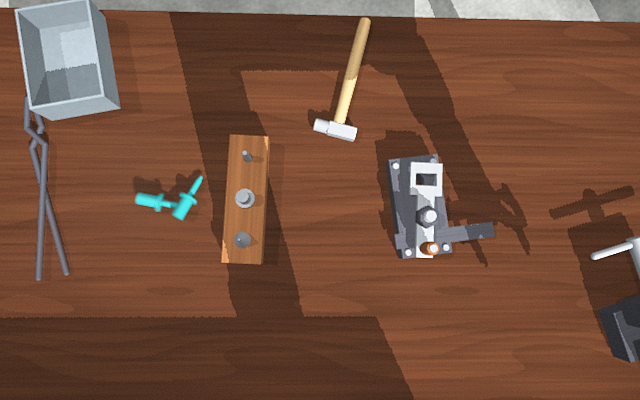

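```bash
python3 - <<'E'
from h import *
p=cv2.imread("pics/a_top.png");q=cv2.imread("pics/a_scene.png")
cv2.imwrite("pics/z1.png",np.hstack([cv2.resize(p[140:275,370:505],(540,540)[::1],interpolation=2)]))
cv2.imwrite("pics/z2.png",cv2.resize(q[170:340,80:265],None,fx=3.4,fy=3.4,interpolation=2))
cv2.imwrite("pics/z3.png",np.hstack([cv2.resize(p[125:275,180:310],None,fx=3,fy=3),cv2.resize(q[120:270,310:450],None,fx=3,fy=3)]))
E
```

```text
(no output)
```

View pics/z1.png

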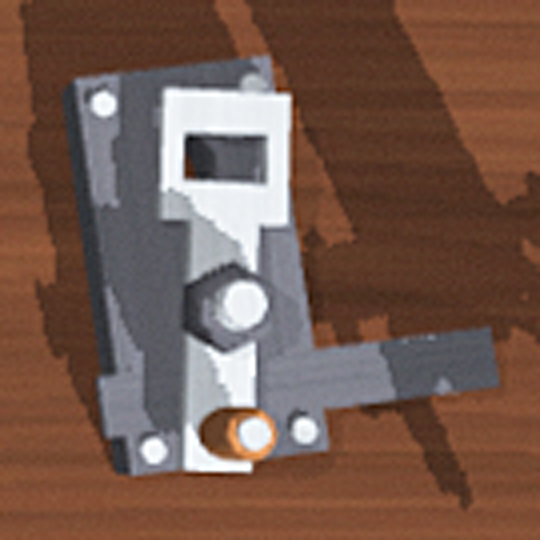

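View pics/z2.png

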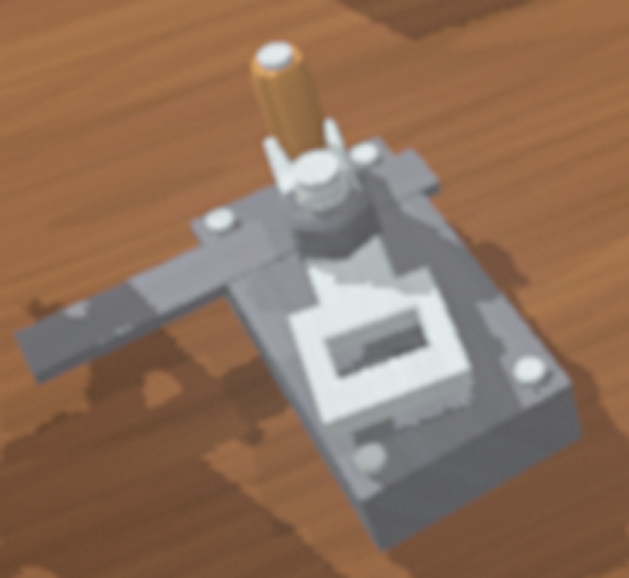

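View pics/z3.png

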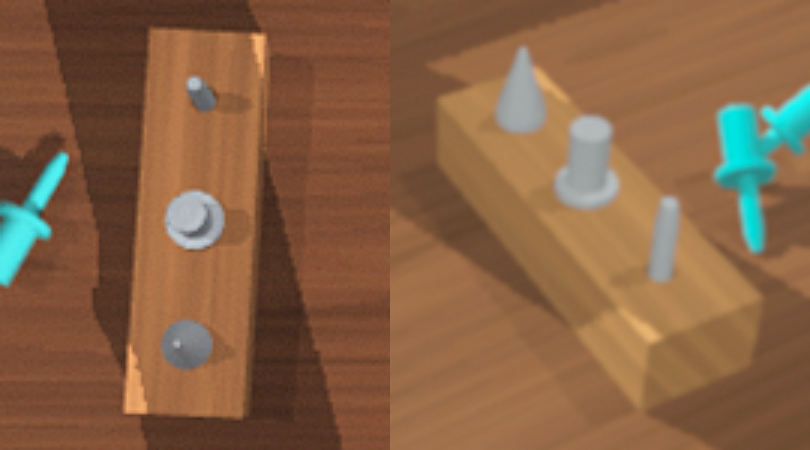

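Candidates for the pin: collared pin at top (245,198)/scene (376,173), the cone at top (242,240)/scene (353,150), the punch at top (247,156)/scene (402,200), and turquoise decoys at top (155,202) and (185,205). I choose the middle one, which has a collar and a flat head. In the close crop, the crank points its slot away from the robot and its handle is near the robot, at top (432,248). The bar stands above the block.

```bash
python3 - <<'E'
from h import *
d=np.load("a_top.npz")["d"];C=cloud("top",d)
ds=np.load("a_scene.npz")["d"];S=cloud("scene",ds)
f=lambda x:np.round(x,4)
print("crank bar",[f(C[v,u]) for u,v in((415,168),(438,185),(426,200),(421,246))])
print("handle top",f(C[248,433]),"spindle",f(C[215,430]),"block", f(C[190,402]),f(C[250,442]),"arm",f(C[232,460]),f(C[230,488]),f(C[238,400]))
print("scene handle top",f(S[186,161]),f(S[188,163]),"spindle",f(S[219,174]))
# crank bright mask by height
def region(P,xy0,xy1,z0,z1):
    return (P[...,2]>z0)&(P[...,2]<z1)&(P[...,0]>xy0[0])&(P[...,0]<xy1[0])&(P[...,1]>xy0[1])&(P[...,1]<xy1[1])
hd=C[160:262,385:500]
for nm,P in(("top",C),("scene",S)):
    m=region(P,(.2,-.3),(.6,.0),.045,.2)
    print(nm,np.histogram(P[m][:,2],bins=np.arange(.045,.16,.005)))
    for z0 in(.100,.110,.115,.120):
        k=region(P,(.2,-.3),(.6,.0),z0,.16); print(z0,k.sum(),f(P[k].mean(0)) if k.any() else "")
# pin
for nm,P in(("top",C),("scene",S)):
    m=region(P,(.2,.1),(.65,.4),.065,.2)
    lab=cv2.connectedComponentsWithStats(m.astype(np.uint8))
    for i in range(1,lab[0]):
        if lab[2][i,4]>10:
            q=P[lab[1]==i]; top=q[q[:,2]>q[:,2].max()-.006]
            print(nm,lab[3][i].round(1),lab[2][i,4],"zmax",f(q[:,2].max()),"topmean",f(np.median(top,0)),f(top.min(0)),f(top.max(0)))
E
```

```text
crank bar [array([ 0.6062, -0.1344,  0.0636]), array([ 0.5725, -0.1783,  0.0672]), array([ 0.543 , -0.1541,  0.0675]), array([ 0.454 , -0.1381,  0.086 ])]
handle top [ 0.4505 -0.1498  0.1252] spindle [ 0.5113 -0.1508  0.1056] block [ 0.5653 -0.113   0.0413] [ 0.4463 -0.1922  0.0384] arm [ 0.4822 -0.2293  0.0385] [ 0.4863 -0.285   0.0415] [ 0.4697 -0.1079  0.0411]
scene handle top [ 0.4512 -0.1513  0.1279] [ 0.4541 -0.1496  0.1252] spindle [ 0.5109 -0.1524  0.1064]
top (array([ 15,  27,  74, 701, 416,  17,  19,  51, 169,  48,  24,  63,  55,
        14,  32,  75,  39,   1,   0,   0,   0,   0]), array([0.045, 0.05 , 0.055, 0.06 , 0.065, 0.07 , 0.075, 0.08 , 0.085,
       0.09 , 0.095, 0.1  , 0.105, 0.11 , 0.115, 0.12 , 0.125, 0.13 ,
       0.135, 0.14 , 0.145, 0.15 , 0.155]))
0.1 279 [ 0.471  -0.1489  0.1148]
0.11 161 [ 0.4498 -0.1479  0.1221]
0.115 147 [ 0.4501 -0.1484  0.1229]
0.12 115 [ 0.4499 -0.1492  0.1243]
scene (array([ 10,  15,  70, 301, 887,  79,  91, 101, 225, 130,  81,  80, 138,
        42,  52,  78,  60,   0,   0,   0,   0,   0]), array([0.045, 0.05 , 0.055, 0.06 , 0.065, 0
[... 251 characters left out ...]
138 [ 0.4527 -0.1525  0.1247]
top [245.9 155.1] 56 zmax 0.1062 topmean [0.6246 0.1922 0.104 ] [0.6202 0.1887 0.1009] [0.6283 0.198  0.1062]
top [243.1 196.6] 165 zmax 0.1041 topmean [0.5447 0.1966 0.1002] [0.5334 0.1856 0.0981] [0.5558 0.2077 0.1041]
top [241.6 239.6] 193 zmax 0.1084 topmean [0.4656 0.2    0.1052] [0.462  0.1966 0.1032] [0.4675 0.2021 0.1084]
scene [353.2 150.2] 235 zmax 0.1085 topmean [0.4639 0.197  0.1053] [0.4626 0.1947 0.1027] [0.4672 0.2014 0.1085]
scene [375.7 170.4] 305 zmax 0.1027 topmean [0.5456 0.1935 0.1007] [0.533  0.1824 0.0968] [0.5564 0.2067 0.1027]
scene [401.2 197. ] 158 zmax 0.1068 topmean [0.6255 0.1907 0.1044] [0.6194 0.1863 0.1011] [0.6292 0.1953 0.1068]
```

```bash
python3 - <<'E'
from h import *
f=lambda x:np.round(x,4)
z=np.load("a_top.npz");C=cloud("top",z["d"]);S=cloud("scene",np.load("a_scene.npz")["d"])
x,y,h=C[...,0],C[...,1],C[...,2]
# block edges: front edge (far +x) and the two side edges by z>0.03
def fit(P):
    x,y,h=P[...,0],P[...,1],P[...,2]
    m=(h>.034)&(h<.047)&(x>.4)&(x<.65)&(y>-.26)&(y<-.05)
    q=P[m]
    L=[];
    for a in np.arange(.515,.61,.005):
        s=q[abs(q[:,0]-a)<.0025,1]
        if len(s)>3: L.append((a,s.max(),s.min()))
    return q,np.array(L)
for n,P in(("top",C),("scene",S)):
    q,L=fit(P); print(n,len(q)); print(L.round(4).tolist())
    print(np.polyfit(L[:,0],L[:,1],1),np.polyfit(L[:,0],L[:,2],1), q[:,0].max())
# block corners on plane z=.04 in top image (zoom/4 + offset)
for u,v in((74,82),(268,56),(328,448),(130,474)):
    print(f(onplane("top",370+u/4,140+v/4,.04)))
print("screws")
for u,v in((104,104),(306,430),(153,450)):
    print(f(onplane("top",370+u/4,140+v/4,.042)))
print("slot corners z.066")
for u,v in((186,136),(267,134),(266,185),(186,183)): print(f(onplane("top",370+u/4,140+v/4,.066)))
print("crank corners")
for u,v in((164,86),(292,93),(288,226),(160,218)): print(f(onplane("top",370+u/4,140+v/4,.066)))
print("handle top ray",f(onplane("top",370+256/4,140+433/4,.125)),two((80+275/3.4,170+55/3.4),(370+256/4,140+433/4)))
print("spindle",f(onplane("top",370+246/4,140+302/4,.106)),two((80+320/3.4,170+166/3.4),(370+246/4,140+302/4)))
E
```

```text
top 3333
[[0.515, -0.1017, -0.2022], [0.52, -0.101, -0.2025], [0.525, -0.1005, -0.2006], [0.53, -0.0999, -0.2001], [0.535, -0.0989, -0.1995], [0.54, -0.0978, -0.1986], [0.545, -0.0979, -0.198], [0.55, -0.0969, -0.1984], [0.555, -0.0962, -0.1967], [0.56, -0.0958, -0.1965], [0.565, -0.0953, -0.1941], [0.57, -0.0939, -0.1949], [0.575, -0.0932, -0.1949], [0.58, -0.0932, -0.1789], [0.585, -0.0935, -0.1791], [0.59, -0.0919, -0.1785], [0.595, -0.0915, -0.1819], [0.6, -0.0906, -0.1781], [0.605, -0.0899, -0.1282]]
[ 0.12879451 -0.16789282] [ 0.46376225 -0.44926175] 0.6399573093619281
scene 4553
[[0.515, -0.104, -0.2048], [0.52, -0.1025, -0.2036], [0.525, -0.103, -0.2033], [0.53, -0.1023, -0.2023], [0.535, -0.1015, -0.202], [0.54, -0.1007, -0.2011], [0.545, -0.1004, -0.2007], [0.55, -0.0995, -0.1995], [0.555, -0.0983, -0.1992], [0.56, -0.0978, -0.1984], [0.565, -0.0971, -0.1978], [0.57, -0.0965, -0.1969], [0.575, -0.0959, -0.1966], [0.58, -0.0947, -0.1955], [0.585, -0.0948, -0.1952], [0.59, -0.0935, -0.1949], [0.595, -0.0937, -0.194], [0.6, -0.0923, -0.1934], [0.605, -0.0915, -0.1926]]
[ 0.13727309 -0.17475935] [ 0.13176077 -0.27229828] 0.6405661493912079
[ 0.6249 -0.0867  0.04  ]
[ 0.6392 -0.1855  0.04  ]
[ 0.4424 -0.2117  0.04  ]
[ 0.4294 -0.1126  0.04  ]
screws
[ 0.6135 -0.1014  0.042 ]
[ 0.4513 -0.2003  0.042 ]
[ 0.4412 -0.1237  0.042 ]
slot corners z.066
[ 0.594  -0.1366  0.066 ]
[ 0.5953 -0.1766  0.066 ]
[ 0.5702 -0.1756  0.066 ]
[ 0.5709 -0.1363  0.066 ]
crank corners
[ 0.6185 -0.1261  0.066 ]
[ 0.6157 -0.1894  0.066 ]
[ 0.5502 -0.1861  0.066 ]
[ 0.5536 -0.1232  0.066 ]
handle top ray [ 0.45   -0.1516  0.125 ] (array([ 0.44998944, -0.15133741,  0.12667028]), np.float64(0.00034246839450134453))
spindle [ 0.5103 -0.1535  0.106 ] (array([ 0.5104528 , -0.15270799,  0.10656969]), np.float64(0.00128240842476209))
```

Request:
drive_tool --steps '[0, 0, 0, 0, 0, 5.15, -1]'

```text
clock: 0.18
eef_pos: [0.1332, -0.4816, 0.3033]
tool_rot: [0.767, -0.641, -0.001, -0.0]
ft_force: [-0.4, -1.0, -0.4]
grip_width: 0.0854
```

```bash
python3 - <<'E'
from h import *
o=bot.get_obs();print(o["joint_pos"],o["tool_rot"],o["eef_pos"])
E
```

```text
[-1.30100139e+00  2.41225380e-01  4.11530102e-03  1.33520321e+00
 -1.57052513e-05  1.66210124e+00] [ 7.67314513e-01 -6.41270507e-01 -6.28382966e-04 -4.24841072e-04] [ 0.13317535 -0.48159536  0.3032558 ]
```

Request:
drive_tool --steps '[0, 0, 0, 0, 0, -7.16, -1, 0, 0, 0, 0, 0, -7.16, -1, 0.0, -0.04, 0, 0, 0, 0, -1, 0, -0.04, 0, 0, 0, 0, -1, 0, -0.04, 0, 0, 0, 0, -1, 0, -0.04, 0, 0, 0, 0, -1]'

```text
clock: 0.68
eef_pos: [0.2796, -0.4143, 0.3035]
tool_rot: [0.841, -0.541, -0.0, -0.0]
ft_force: [-0.2, -0.6, -0.3]
grip_width: 0.0854
```

```bash
cat >> h.py <<'E'
from scipy.spatial.transform import Rotation as Ro
def to(target):
    o=bot.get_obs(); R=Ro.from_quat(o["tool_rot"]).as_matrix()
    print("clock",round(o["clock"],2),"yaw",np.degrees(np.arctan2(R[1,0],R[0,0])).round(2),"z",R[:,2].round(4),"pos",o["eef_pos"].round(4),"tool shift",(R.T@(np.array(target)-o["eef_pos"])).round(4),"j6",o["joint_pos"][5].round(2),"F",o["ft_force"].round(1))
E
python3 - <<'E'
from h import *
to([.4502,-.151,.3]); to([.4502,-.151,.154])
E
```

```text
clock 0.68 yaw -65.46 z [-4.e-04  7.e-04 -1.e+00] pos [ 0.2796 -0.4143  0.3035] tool shift [-0.1686 -0.2645  0.0036] j6 1.74 F [-0.2 -0.6 -0.3]
clock 0.68 yaw -65.46 z [-4.e-04  7.e-04 -1.e+00] pos [ 0.2796 -0.4143  0.3035] tool shift [-0.1685 -0.2646  0.1496] j6 1.74 F [-0.2 -0.6 -0.3]
```

Request:
drive_tool --steps '[-0.0211, -0.0331, 0.01, 0, 0, 0, -1, -0.0211, -0.0331, 0.01, 0, 0, 0, -1, -0.0211, -0.0331, 0.01, 0, 0, 0, -1, -0.0211, -0.0331, 0.01, 0, 0, 0, -1, -0.0211, -0.0331, 0.01, 0, 0, 0, -1, -0.0211, -0.0331, 0.01, 0, 0, 0, -1, -0.0211, -0.0331, 0, 0, 0, 0, -1, -0.0211, -0.0331, 0, 0, 0, 0, -1]'

```text
clock: 1.35
eef_pos: [0.449, -0.1494, 0.2428]
tool_rot: [0.842, -0.54, -0.001, 0.0]
ft_force: [1.8, -0.1, -0.0]
grip_width: 0.0855
```

```bash
python3 - <<'E'
from h import *
to([.4502,-.151,.154])
grab("b")
p=cv2.imread("pics/b_scene.png");q=cv2.imread("pics/b_top.png")
cv2.imwrite("pics/b2.png",np.hstack([cv2.resize(p[60:330,40:310],(400,400)),cv2.resize(q[140:290,350:500],(400,400))]))
E
```

```text
clock 1.35 yaw -65.37 z [-2.4e-03  7.0e-04 -1.0e+00] pos [ 0.449  -0.1494  0.2428] tool shift [ 0.0021 -0.0006  0.0888] j6 2.39 F [ 1.8 -0.1 -0. ]
```

View pics/b2.png

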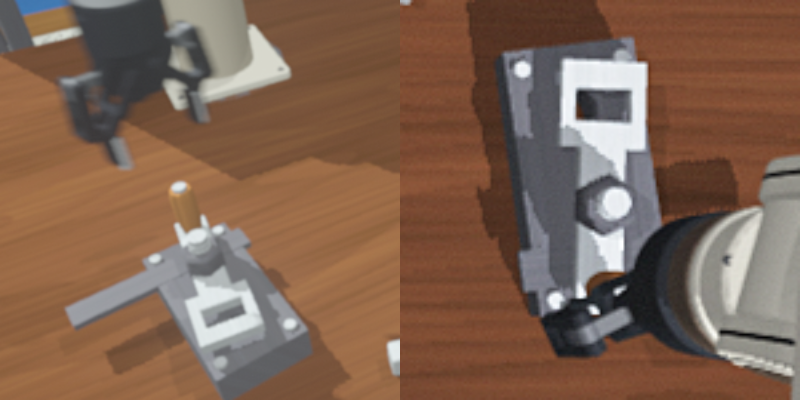

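The gripper is centred over the handle: scene crop handle top at (180,188), open fingers at (120,150) and (200,105). Descending and closing.

Request:
drive_tool --steps '[0.002, -0.0006, 0.03, 0, 0, 0, -1, 0, 0, 0.03, 0, 0, 0, -1, 0, 0, 0.028, 0, 0, 0, -1, 0, 0, 0, 0, 0, 0, -1]'

```text
clock: 1.78
eef_pos: [0.4464, -0.1521, 0.1508]
tool_rot: [0.842, -0.54, -0.005, 0.001]
ft_force: [-1.6, 1.1, -0.6]
grip_width: 0.0854
```

```bash
python3 - <<'E'
from h import *
to([.4502,-.151,.154])
E
```

```text
clock 1.78 yaw -65.39 z [-0.0107  0.0033 -0.9999] pos [ 0.4464 -0.1521  0.1508] tool shift [ 0.0005 -0.0039 -0.0033] j6 2.38 F [-1.6  1.1 -0.6]
```

Request:
drive_tool --steps '[0, 0, 0, 0, 0, 0, -1]'

```text
clock: 1.87
eef_pos: [0.4488, -0.153, 0.1547]
tool_rot: [0.841, -0.54, -0.002, 0.001]
ft_force: [-0.4, -0.1, 0.1]
grip_width: 0.0848
```

```bash
python3 - <<'E'
from h import *
to([.4502,-.151,.152])
E
```

```text
clock 1.87 yaw -65.41 z [-0.0046  0.0014 -1.    ] pos [ 0.4488 -0.153   0.1547] tool shift [-0.0013 -0.0021  0.0027] j6 2.38 F [-0.4 -0.1  0.1]
```

Just settling. Small correction, then close.

Request:
drive_tool --steps '[-0.001, -0.001, 0.002, 0, 0, 0, 0.0, 0, 0, 0, 0, 0, 0, 1, 0, 0, 0, 0, 0, 0, 1, 0, 0, 0, 0, 0, 0, 1, 0, 0, 0, 0, 0, 0, 1, 0, 0, 0, 0, 0, 0, 1]'

```text
clock: 2.37
eef_pos: [0.4513, -0.1517, 0.155]
tool_rot: [0.842, -0.54, 0.001, -0.0]
ft_force: [-2.2, 0.6, 5.7]
grip_width: 0.0248
```

```bash
python3 - <<'E'
from h import *
to([.4502,-.151,.152])
print(bot.get_obs()["ft_torque"],bot.get_obs()["grip_width"])
E
```

```text
clock 2.37 yaw -65.37 z [ 1.5e-03 -3.0e-04 -1.0e+00] pos [ 0.4513 -0.1517  0.155 ] tool shift [-0.0011  0.0007  0.003 ] j6 2.39 F [-2.2  0.6  5.7]
[0.14076874 0.2438636  0.00099961] 0.024799343536595936
```

```bash
python3 - <<'E'
from h import *
th=np.radians(-65.4)
X=np.array([np.cos(th),np.sin(th)]);Y=np.array([np.sin(th),-np.cos(th)])
c=np.array([.511,-.1522])
a=np.radians(179.5-16*np.arange(23))
P=c+.06*np.stack([np.cos(a),np.sin(a)],1)
D=np.diff(P,axis=0)
for i,d in enumerate(D): print(i+1,np.round([d@X,d@Y,.00053],4).tolist(), P[i+1].round(3))
E
```

```text
1 [-0.014, -0.0091, 0.0005] [ 0.453 -0.135]
2 [-0.0109, -0.0126, 0.0005] [ 0.46 -0.12]
3 [-0.007, -0.0151, 0.0005] [ 0.471 -0.107]
4 [-0.0026, -0.0165, 0.0005] [ 0.485 -0.098]
5 [0.0021, -0.0166, 0.0005] [ 0.501 -0.093]
6 [0.0066, -0.0154, 0.0005] [ 0.518 -0.093]
7 [0.0105, -0.013, 0.0005] [ 0.534 -0.097]
8 [0.0137, -0.0096, 0.0005] [ 0.548 -0.105]
9 [0.0158, -0.0054, 0.0005] [ 0.56  -0.117]
10 [0.0167, -0.0008, 0.0005] [ 0.568 -0.132]
11 [0.0163, 0.0038, 0.0005] [ 0.571 -0.149]
12 [0.0146, 0.0081, 0.0005] [ 0.57  -0.165]
13 [0.0118, 0.0118, 0.0005] [ 0.564 -0.181]
14 [0.0081, 0.0146, 0.0005] [ 0.554 -0.194]
15 [0.0037, 0.0163, 0.0005] [ 0.541 -0.204]
16 [-0.0009, 0.0167, 0.0005] [ 0.525 -0.211]
17 [-0.0055, 0.0158, 0.0005] [ 0.508 -0.212]
18 [-0.0096, 0.0137, 0.0005] [ 0.492 -0.209]
19 [-0.013, 0.0105, 0.0005] [ 0.477 -0.202]
20 [-0.0154, 0.0065, 0.0005] [ 0.465 -0.19 ]
21 [-0.0166, 0.002, 0.0005] [ 0.456 -0.176]
22 [-0.0165, -0.0026, 0.0005] [ 0.452 -0.16 ]
```

Request:
drive_tool --steps '[-0.014, -0.0091, 0.0005, 0, 0, 0, 1, -0.0109, -0.0126, 0.0005, 0, 0, 0, 1, -0.007, -0.0151, 0.0005, 0, 0, 0, 1]'

```text
clock: 2.62
eef_pos: [0.4715, -0.1081, 0.1535]
tool_rot: [0.841, -0.541, 0.002, 0.001]
ft_force: [2.2, -6.8, 0.6]
grip_width: 0.0247
```

```bash
python3 - <<'E'
from h import *
to([.471,-.107,.153])
E
```

```text
clock 2.62 yaw -65.46 z [ 0.002  -0.0037 -1.    ] pos [ 0.4715 -0.1081  0.1535] tool shift [-0.0012  0.      0.0005] j6 2.49 F [ 2.2 -6.8  0.6]
```

Forces are small; continuing.

Request:
drive_tool --steps '[-0.0026, -0.0165, 0.0005, 0, 0, 0, 1, 0.0021, -0.0166, 0.0005, 0, 0, 0, 1, 0.0066, -0.0154, 0.0005, 0, 0, 0, 1, 0.0105, -0.013, 0.0005, 0, 0, 0, 1, 0.0137, -0.0096, 0.0005, 0, 0, 0, 1, 0.0158, -0.0054, 0.0005, 0, 0, 0, 1]'

```text
clock: 3.12
eef_pos: [0.5599, -0.1173, 0.1499]
tool_rot: [0.842, -0.54, -0.0, 0.001]
ft_force: [-5.1, -1.8, 4.4]
grip_width: 0.0244
```

```bash
python3 - <<'E'
from h import *
to([.560,-.117,.150])
E
```

```text
clock 3.12 yaw -65.3 z [-1.7e-03 -9.0e-04 -1.0e+00] pos [ 0.5599 -0.1173  0.1499] tool shift [-0.0003 -0.0002 -0.0001] j6 2.5 F [-5.1 -1.8  4.4]
```

Request:
drive_tool --steps '[0.0167, -0.0008, 0.0005, 0, 0, 0, 1, 0.0163, 0.0038, 0.0005, 0, 0, 0, 1, 0.0146, 0.0081, 0.0005, 0, 0, 0, 1, 0.0118, 0.0118, 0.0005, 0, 0, 0, 1, 0.0081, 0.0146, 0.0005, 0, 0, 0, 1, 0.0037, 0.0163, 0.0005, 0, 0, 0, 1, -0.0009, 0.0167, 0.0005, 0, 0, 0, 1]'

```text
clock: 3.7
eef_pos: [0.5265, -0.2117, 0.1467]
tool_rot: [0.842, -0.54, 0.002, -0.001]
ft_force: [1.7, 2.5, -0.3]
grip_width: 0.0245
```

```bash
python3 - <<'E'
from h import *
to([.525,-.211,.1465])
E
```

```text
clock 3.7 yaw -65.38 z [ 4.5e-03 -5.0e-04 -1.0e+00] pos [ 0.5265 -0.2117  0.1467] tool shift [-0.0013  0.0011  0.0002] j6 2.33 F [ 1.7  2.5 -0.3]
```

Request:
drive_tool --steps '[-0.0055, 0.0158, 0.0005, 0, 0, 0, 1, -0.0096, 0.0137, 0.0005, 0, 0, 0, 1, -0.013, 0.0105, 0.0005, 0, 0, 0, 1, -0.0154, 0.0065, 0.0005, 0, 0, 0, 1, -0.0166, 0.002, 0.0005, 0, 0, 0, 1, -0.0165, -0.0026, 0.0005, 0, 0, 0, 1, 0, 0, 0, 0, 0, 0, 1, 0, 0, 0, 0, 0, 0, 1]'

```text
clock: 4.37
eef_pos: [0.4516, -0.1592, 0.1434]
tool_rot: [0.842, -0.539, 0.0, -0.001]
ft_force: [-0.7, 2.2, 1.8]
grip_width: 0.0245
```

```bash
python3 - <<'E'
from h import *
to([.4515,-.160,.143])
grab("c")
p=cv2.imread("pics/c_scene.png");q=cv2.imread("pics/c_top.png")
cv2.imwrite("pics/c2.png",np.hstack([cv2.resize(p[160:340,80:260],(400,400)),cv2.resize(q[140:270,370:500],(400,400))]))
E
```

```text
clock 4.37 yaw -65.28 z [ 0.001  0.001 -1.   ] pos [ 0.4516 -0.1592  0.1434] tool shift [0.0006 0.0004 0.0004] j6 2.37 F [-0.7  2.2  1.8]
```

View pics/c2.png

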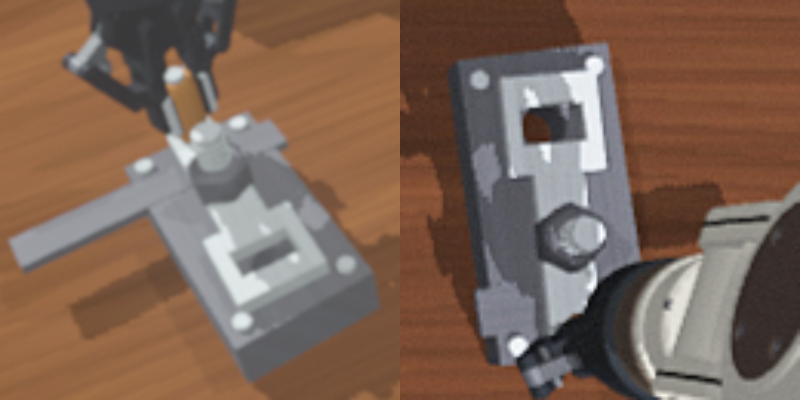

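```bash
python3 - <<'E'
from h import *
q=cv2.imread("pics/c_top.png");p=cv2.imread("pics/c_scene.png")
cv2.imwrite("pics/c3.png",cv2.resize(q[150:230,385:465],None,fx=7,fy=7,interpolation=2))
cv2.imwrite("pics/c4.png",cv2.resize(p[235:325,140:250],None,fx=7,fy=6,interpolation=2))
C=cloud("top",np.load("c_top.npz")["d"])
print(C[165:215:6,415:440:5,2].round(3))
E
```

```text
[[ 0.053  0.051  0.052  0.051  0.04 ]
 [ 0.053  0.053  0.052  0.965  0.042]
 [ 0.005  0.025  0.039  0.05   0.04 ]
 [-0.001  0.01   0.039  0.051  0.055]
 [ 0.054  0.05   0.057  0.052  0.054]
 [ 0.055  0.055  0.056  0.052  0.045]
 [ 0.056  0.053  0.053  0.054  0.042]
 [ 0.053  0.051  0.072  0.052  0.038]
 [ 0.065  0.078  0.1    0.105  0.104]]
```

View pics/c3.png

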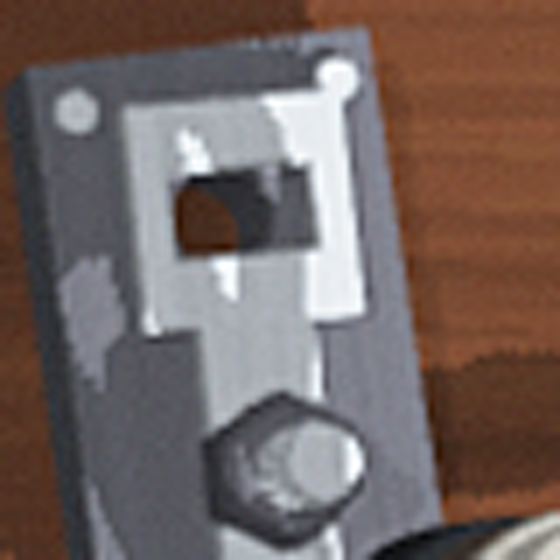

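View pics/c4.png

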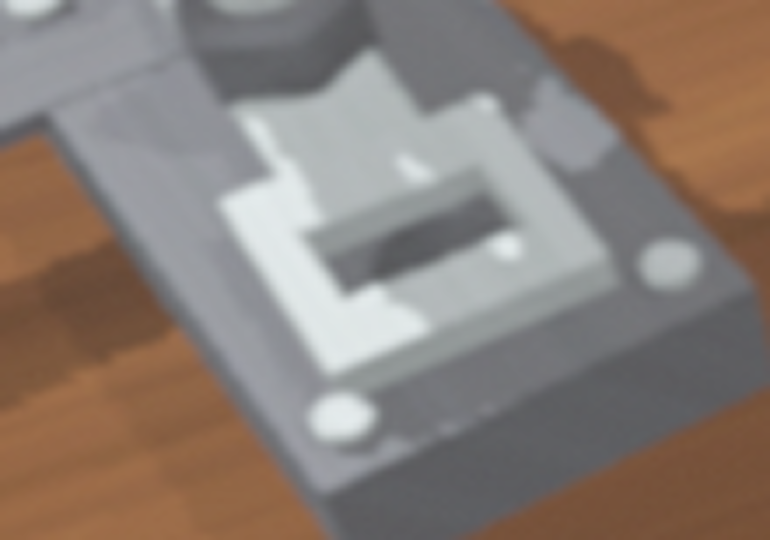

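```bash
python3 - <<'E'
from h import *
g=lambda u,v,z:onplane("top",385+u/7,150+v/7,z)[:2].round(4)
print("hole right rim",g(272,215,.04))
print("slot corners",[g(u,v,.054) for u,v in((173,185),(308,160),(320,243),(178,260))])
print("head corners",[g(u,v,.054) for u,v in((122,108),(342,90),(366,315),(145,335))])
print("block c",g(20,70,.04),g(368,28,.04))
th=np.radians(7.55);s=np.array([.5105,-.1525])
print("hole pred",s+.075*np.array([np.cos(th),np.sin(th)]), proj("top",[*(s+.075*np.array([np.cos(th),np.sin(th)])+.014*np.array([np.sin(th),-np.cos(th)])),.04]))
E
```

```text
hole right rim [ 0.5846 -0.1578]
slot corners [array([ 0.5909, -0.126 ]), array([ 0.5984, -0.1646]), array([ 0.5747, -0.1676]), array([ 0.5696, -0.1271])]
head corners [array([ 0.6127, -0.1118]), array([ 0.6185, -0.1747]), array([ 0.5544, -0.1803]), array([ 0.5483, -0.1175])]
block c [ 0.6259 -0.0855] [ 0.6392 -0.1867]
hole pred [ 0.58484979 -0.14264565] [423.22337565 179.65996679]
```

The picture shows the crank down on the block (bar top at z 0.053) with the hole visible in the slot at crop (230,215). The bar's yaw is about 5.3° against the block's 7.5°, so it has overrun by about 2°. I'll ease it back by 2 mm, then release.

Request:
drive_tool --steps '[0.002, 0.0009, 0, 0, 0, 0, 1, 0, 0, 0, 0, 0, 0, 1, 0, 0, 0, 0, 0, 0, 1]'

```text
clock: 4.72
eef_pos: [0.452, -0.163, 0.1433]
tool_rot: [0.841, -0.54, 0.001, -0.0]
ft_force: [0.4, 2.3, 5.2]
grip_width: 0.0245
```

```bash
python3 - <<'E'
from h import *
to([.4515,-.1615,.143])
E
```

```text
clock 4.72 yaw -65.41 z [ 1.e-03 -5.e-04 -1.e+00] pos [ 0.452  -0.163   0.1433] tool shift [-0.0015 -0.0002  0.0003] j6 2.37 F [0.4 2.3 5.2]
```

Request:
drive_tool --steps '[-0.0011, -0.0005, 0, 0, 0, 0, 1, 0, 0, 0, 0, 0, 0, 1, 0, 0, 0, 0, 0, 0, 1]'

```text
clock: 4.97
eef_pos: [0.4519, -0.162, 0.1433]
tool_rot: [0.841, -0.54, 0.001, 0.001]
ft_force: [0.2, -1.2, 5.0]
grip_width: 0.0246
```

```bash
python3 - <<'E'
from h import *
to([.4515,-.1615,.143])
grab("d")
q=cv2.imread("pics/d_top.png");p=cv2.imread("pics/d_scene.png")
cv2.imwrite("pics/d3.png",cv2.resize(q[150:230,385:465],None,fx=7,fy=7,interpolation=2))
E
```

```text
clock 4.97 yaw -65.41 z [ 0.001  -0.0021 -1.    ] pos [ 0.4519 -0.162   0.1433] tool shift [-0.0006  0.0001  0.0003] j6 2.37 F [ 0.2 -1.2  5. ]
```

View pics/d3.png

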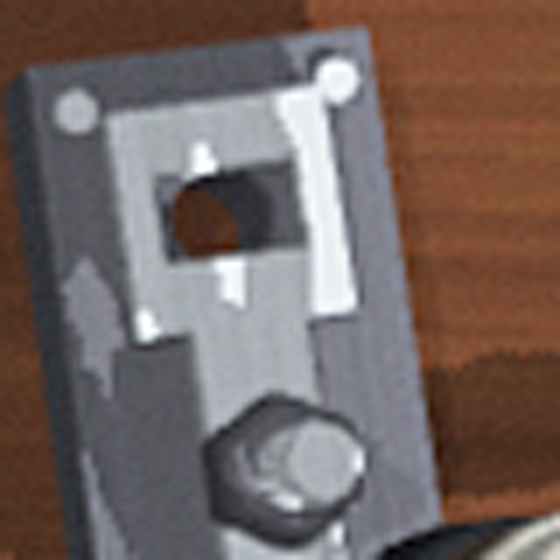

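```bash
python3 - <<'E'
from h import *
g=lambda u,v,z:onplane("top",385+u/7,150+v/7,z)[:2].round(4)
print("hole rims",g(170,215,.04),g(272,215,.04))
H=[g(u,v,.054) for u,v in((106,115),(328,88),(356,308),(132,340))]
print(H,np.mean(H,0))
S=[g(u,v,.054) for u,v in((152,182),(292,160),(305,243),(166,264))]
print(S,np.mean(S,0))
for a,b in((0,1),(3,2)): d=H[a]-H[b];print(np.degrees(np.arctan2(d[0]*-1,d[1])))
for a,b in((0,3),(1,2)): d=H[a]-H[b];print(np.degrees(np.arctan2(d[1],d[0])))
E
```

```text
hole rims [ 0.5843 -0.1283] [ 0.5846 -0.1578]
[array([ 0.6107, -0.1072]), array([ 0.619 , -0.1707]), array([ 0.5563, -0.1775]), array([ 0.5468, -0.1138])] [ 0.5832 -0.1423]
[array([ 0.5917, -0.12  ]), array([ 0.5983, -0.1601]), array([ 0.5747, -0.1633]), array([ 0.5684, -0.1237])] [ 0.583275 -0.141775]
7.446837021429153
8.482377631076384
5.896963510210813
6.189704140164214
```

Now the crank's slot centre (0.583,-0.142) matches the hole (0.5845,-0.143), and its edges are parallel to the block's to about 0.5°. Releasing and rising.

Request:
drive_tool --steps '[0, 0, 0, 0, 0, 0, -1, 0, 0, 0, 0, 0, 0, -1, 0, 0, 0, 0, 0, 0, -1, 0, 0, 0, 0, 0, 0, -1, 0, 0, -0.03, 0, 0, 0, -1, 0, 0, -0.035, 0, 0, 0, -1, 0, 0, -0.035, 0, 0, 0, -1, 0, 0, 0, 0, 0, 0, -1]'

```text
clock: 5.73
eef_pos: [0.4545, -0.1621, 0.2493]
tool_rot: [0.842, -0.54, 0.006, -0.001]
ft_force: [1.7, 0.1, 0.5]
grip_width: 0.0853
```

```bash
python3 - <<'E'
from h import *
to([.545,.1955,.243])
grab("e")
q=cv2.imread("pics/e_top.png");p=cv2.imread("pics/e_scene.png")
cv2.imwrite("pics/e3.png",np.hstack([cv2.resize(q[150:230,385:465],(400,400)),cv2.resize(p[150:320,80:250],(400,400))]))
E
```

```text
clock 5.73 yaw -65.36 z [ 0.0108 -0.0037 -0.9999] pos [ 0.4545 -0.1621  0.2493] tool shift [-0.2874 -0.2313  0.006 ] j6 2.37 F [1.7 0.1 0.5]
```

View pics/e3.png

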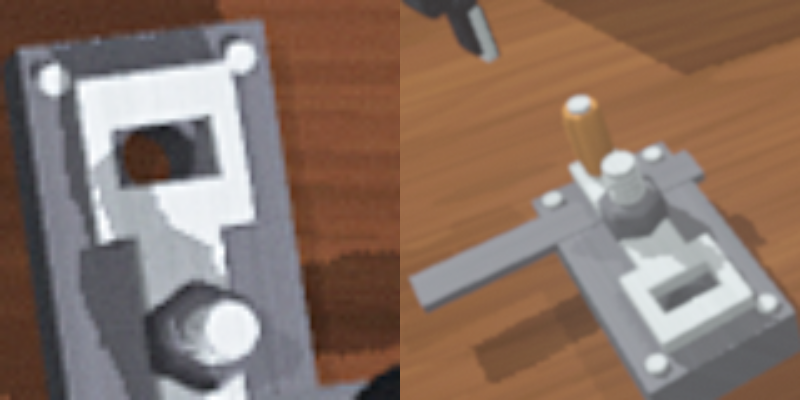

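The crank stayed put after release, with slot and hole concentric at crop (155,152). Moving to the pin.

Request:
drive_tool --steps '[-0.0287, -0.0232, 0, 0, 0, 0, -1, -0.0287, -0.0232, 0, 0, 0, 0, -1, -0.0287, -0.0232, 0, 0, 0, 0, -1, -0.0287, -0.0232, 0, 0, 0, 0, -1, -0.0287, -0.0232, 0, 0, 0, 0, -1, -0.0287, -0.0232, 0, 0, 0, 0, -1, -0.0287, -0.0232, 0, 0, 0, 0, -1, -0.0287, -0.0232, 0, 0, 0, 0, -1]'

```text
clock: 6.5
eef_pos: [0.5235, 0.1265, 0.2407]
tool_rot: [0.842, -0.54, -0.001, 0.001]
ft_force: [0.8, 0.7, 1.1]
grip_width: 0.0855
```

Request:
drive_tool --steps '[-0.0287, -0.0232, 0, 0, 0, 0, -1, -0.0287, -0.0232, 0, 0, 0, 0, -1, 0, 0, 0, 0, 0, 0, -1, 0, 0, 0, 0, 0, 0, -1]'

```text
clock: 6.83
eef_pos: [0.5417, 0.1981, 0.2402]
tool_rot: [0.843, -0.538, -0.001, 0.002]
ft_force: [0.3, -0.6, 0.2]
grip_width: 0.0856
```

```bash
python3 - <<'E'
from h import *
to([.5448,.1955,.139])
grab("f")
q=cv2.imread("pics/f_top.png");p=cv2.imread("pics/f_scene.png")
cv2.imwrite("pics/f3.png",np.hstack([cv2.resize(q[100:280,170:350],(400,400)),cv2.resize(p[60:260,270:470],(400,400))]))
E
```

```text
clock 6.83 yaw -65.16 z [-0.0041 -0.0017 -1.    ] pos [0.5417 0.1981 0.2402] tool shift [ 0.0037 -0.0021  0.1012] j6 3.06 F [ 0.3 -0.6  0.2]
```

View pics/f3.png

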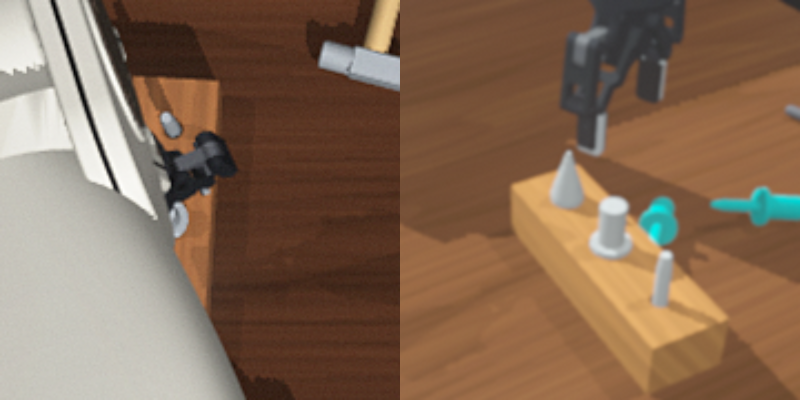

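```bash
python3 - <<'E'
from h import *
I=[cv2.imread(f"pics/{k}_scene.png")[120:260,330:490] for k in "abcdef"]
cv2.imwrite("pics/g.png",cv2.resize(np.vstack([np.hstack(I[:3]),np.hstack(I[3:])]),(780,455)))
E
```

View pics/g.png

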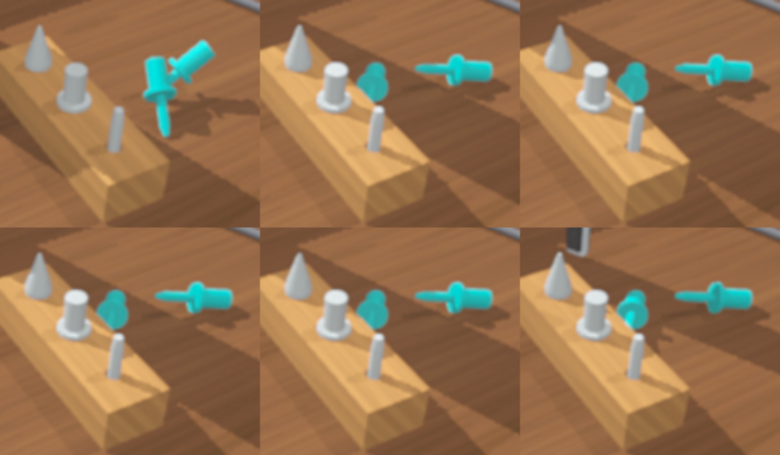

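The wooden block and pin have not moved, and the turquoise decoys only tipped over by themselves early on. The gripper is above the pin at scene (376,167); descending.

Request:
drive_tool --steps '[0.003, -0.002, 0.03, 0, 0, 0, -1, 0, 0, 0.03, 0, 0, 0, -1, 0, 0, 0.02, 0, 0, 0, -1, 0, 0, 0, 0, 0, 0, -1, 0, 0, 0, 0, 0, 0, -1]'

```text
clock: 7.35
eef_pos: [0.5447, 0.1927, 0.1618]
tool_rot: [0.841, -0.541, -0.001, 0.002]
ft_force: [-0.5, -0.2, 0.1]
grip_width: 0.0851
```

```bash
python3 - <<'E'
from h import *
to([.5448,.1955,.139])
grab("h")
p=cv2.imread("pics/h_scene.png")
cv2.imwrite("pics/h3.png",cv2.resize(p[60:260,290:490],(600,600)))
E
```

```text
clock 7.35 yaw -65.49 z [-0.0038 -0.0015 -1.    ] pos [0.5447 0.1927 0.1618] tool shift [-0.0025 -0.0014  0.0228] j6 3.05 F [-0.5 -0.2  0.1]
```

View pics/h3.png

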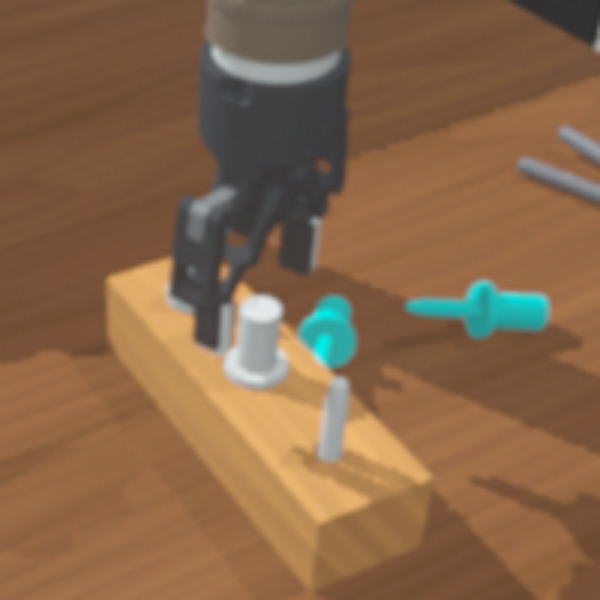

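The fingers straddle the pin head (crop (260,330)) with clearance to the cone and the punch. Going down the rest and closing.

Request:
drive_tool --steps '[-0.0025, -0.0014, 0.012, 0, 0, 0, -1, 0, 0, 0.01, 0, 0, 0, -1, 0, 0, 0, 0, 0, 0, 1, 0, 0, 0, 0, 0, 0, 1, 0, 0, 0, 0, 0, 0, 1, 0, 0, 0, 0, 0, 0, 1, 0, 0, 0, 0, 0, 0, 1, 0, 0, 0, 0, 0, 0, 1]'

```text
clock: 8.12
eef_pos: [0.5466, 0.1976, 0.1418]
tool_rot: [0.842, -0.54, 0.001, -0.001]
ft_force: [0.0, -0.3, 3.4]
grip_width: 0.0222
```

```bash
python3 - <<'E'
from h import *
to([.5448,.1955,.139]);print(bot.get_obs()["grip_width"])
grab("i")
p=cv2.imread("pics/i_scene.png")
cv2.imwrite("pics/i3.png",cv2.resize(p[60:260,290:490],(600,600)))
E
```

```text
clock 8.12 yaw -65.37 z [ 1.6e-03  5.0e-04 -1.0e+00] pos [0.5466 0.1976 0.1418] tool shift [0.0011 0.0025 0.0028] j6 3.06 F [ 0.  -0.3  3.4]
0.022231314608245206
```

View pics/i3.png

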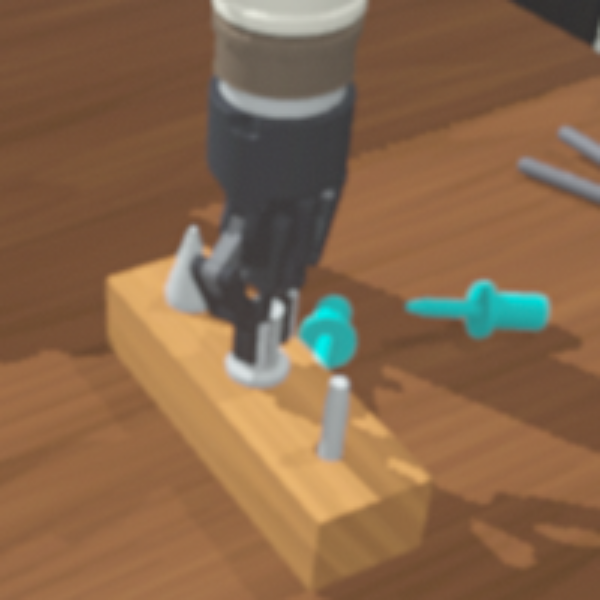

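Gripped (opening 22 mm on the 24 mm head). Lifting straight up.

Request:
drive_tool --steps '[0, 0, -0.015, 0, 0, 0, 1, 0, 0, -0.025, 0, 0, 0, 1, 0, 0, -0.03, 0, 0, 0, 1, 0, 0, -0.03, 0, 0, 0, 1, 0, 0, 0, 0, 0, 0, 1, 0, 0, 0, 0, 0, 0, 1]'

```text
clock: 8.72
eef_pos: [0.5468, 0.1977, 0.2425]
tool_rot: [0.842, -0.54, 0.001, -0.001]
ft_force: [0.0, 0.2, -4.0]
grip_width: 0.0217
```

```bash
python3 - <<'E'
from h import *
to([.5845,-.143,.242]);print(bot.get_obs()["grip_width"])
grab("j")
p=cv2.imread("pics/j_scene.png")
cv2.imwrite("pics/j3.png",cv2.resize(p[40:260,290:490],(545,600)))
E
```

```text
clock 8.72 yaw -65.37 z [ 0.0035  0.0013 -1.    ] pos [0.5468 0.1977 0.2425] tool shift [3.254e-01 1.078e-01 1.000e-04] j6 3.06 F [ 0.   0.2 -4. ]
0.021715424190628902
```

View pics/j3.png

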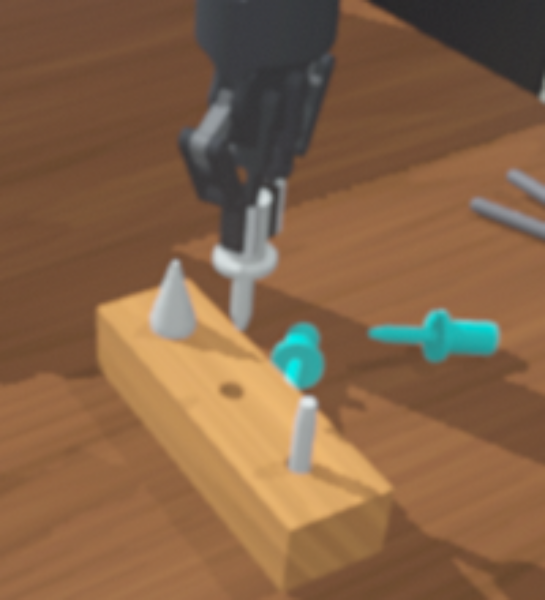

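Request:
drive_tool --steps '[0.0325, 0.0108, 0, 0, 0, 0, 1, 0.0325, 0.0108, 0, 0, 0, 0, 1, 0.0325, 0.0108, 0, 0, 0, 0, 1, 0.0325, 0.0108, 0, 0, 0, 0, 1, 0.0325, 0.0108, 0, 0, 0, 0, 1, 0.0325, 0.0108, 0, 0, 0, 0, 1, 0.0325, 0.0108, 0, 0, 0, 0, 1, 0.0325, 0.0108, 0, 0, 0, 0, 1]'

```text
clock: 9.48
eef_pos: [0.5745, -0.0764, 0.2382]
tool_rot: [0.842, -0.54, -0.002, 0.001]
ft_force: [0.5, 0.2, -2.5]
grip_width: 0.0219
```

Request:
drive_tool --steps '[0.0325, 0.0108, 0, 0, 0, 0, 1, 0.0325, 0.0108, 0, 0, 0, 0, 1, 0, 0, 0, 0, 0, 0, 1, 0, 0, 0, 0, 0, 0, 1]'

```text
clock: 9.82
eef_pos: [0.582, -0.1449, 0.238]
tool_rot: [0.841, -0.542, -0.002, 0.001]
ft_force: [-0.2, 0.4, -2.6]
grip_width: 0.0219
```

```bash
python3 - <<'E'
from h import *
to([.5845,-.143,.142])
grab("k")
p=cv2.imread("pics/k_scene.png");q=cv2.imread("pics/k_top.png")
cv2.imwrite("pics/k3.png",np.hstack([cv2.resize(p[130:340,80:290],(550,550))]))
E
```

```text
clock 9.82 yaw -65.6 z [-0.0048  0.0015 -1.    ] pos [ 0.582  -0.1449  0.238 ] tool shift [-0.0004 -0.0034  0.096 ] j6 2.47 F [-0.2  0.4 -2.6]
```

View pics/k3.png

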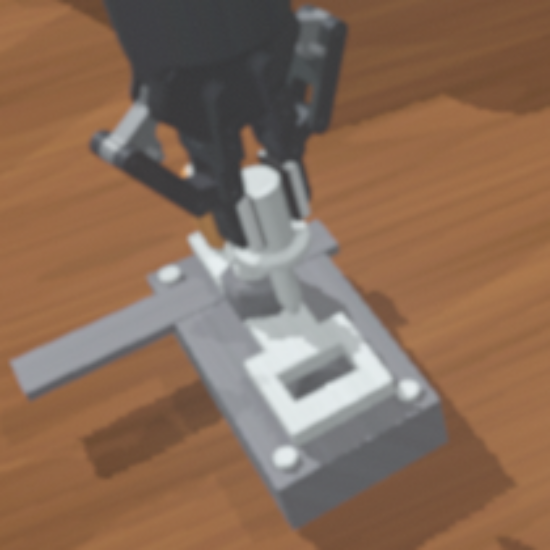

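```bash
python3 - <<'E'
from h import *
S=cloud("scene",np.load("k_scene.npz")["d"]);p=np.load("k_scene.npz")["p"].astype(int)
k=550/210
# shank pixel range: crop (293,310) tip, (275,262) top
for v in range(int(130+255/k),int(130+325/k),3):
    us=np.arange(int(80+260/k),int(80+312/k)); r=S[v,us]
    m=(abs(r[:,0]-.5845)<.03)&(abs(r[:,1]+.143)<.03)&(r[:,2]>.085)
    if m.any(): print(v,us[m][[0,-1]],r[m].mean(0).round(4))
print("head tip",[S[v,u].round(4).tolist() for u,v in((180,200),(183,199),(180,196))])
print("pred mid proj of vertical axis:",[proj("scene",[.582,-.1449,z]).round(1).tolist() for z in(.101,.14,.197)])
E
python3 - <<'E'
import cv2
p=cv2.imread("pics/k_scene.png");cv2.imwrite("pics/k5.png",cv2.resize(p[185:260,150:225],(600,600),interpolation=2))
E
```

```text
227 [179 196] [ 0.5924 -0.1448  0.1569]
230 [179 193] [ 0.5959 -0.1481  0.156 ]
233 [179 191] [ 0.5913 -0.1501  0.1471]
236 [184 192] [ 0.5829 -0.1468  0.1318]
239 [185 193] [ 0.5828 -0.1467  0.1256]
242 [186 194] [ 0.5836 -0.1467  0.1202]
245 [187 194] [ 0.5831 -0.1472  0.1138]
248 [190 194] [ 0.5818 -0.1463  0.1058]
head tip [[0.5832, -0.1431, 0.1975], [0.5835, -0.1391, 0.1977], [0.5759, -0.1409, 0.1978]]
pred mid proj of vertical axis: [[193.7, 250.0], [187.9, 231.0], [178.4, 200.2]]
```

View pics/k5.png

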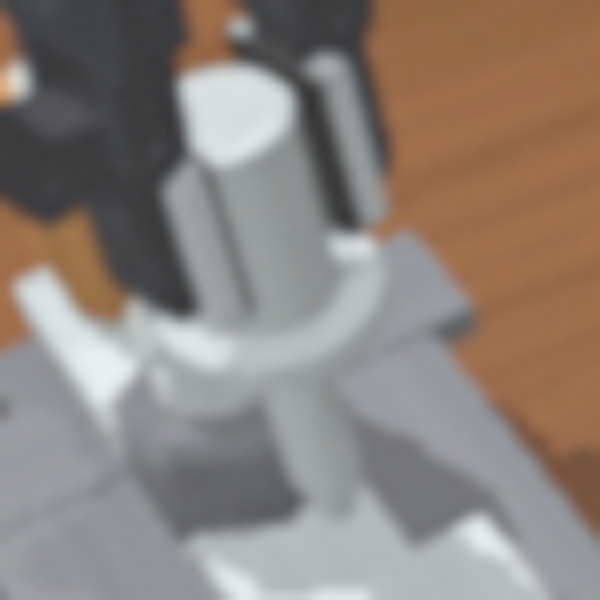

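The pin hangs upright: tip at scene (192,249), head top at z 0.1976. Its axis is near (0.580,-0.146), so it needs about +4 mm in x and +2.5 mm in y. Correcting while lowering to just above the slot, then checking.

Request:
drive_tool --steps '[-0.0008, -0.0042, 0.01, 0, 0, 0, 1, 0, 0, 0.015, 0, 0, 0, 1, 0, 0, 0.008, 0, 0, 0, 1, 0, 0, 0, 0, 0, 0, 1, 0, 0, 0, 0, 0, 0, 1]'

```text
clock: 10.33
eef_pos: [0.5863, -0.1394, 0.2068]
tool_rot: [0.842, -0.539, -0.001, 0.0]
ft_force: [0.6, 0.4, -1.4]
grip_width: 0.0218
```

```bash
python3 - <<'E'
from h import *
to([.587,-.141,.142])
grab("l")
p=cv2.imread("pics/l_scene.png")
cv2.imwrite("pics/l3.png",cv2.resize(p[200:300,150:250],(600,600),interpolation=2))
print(proj("scene",[.5845,-.143,.04]),proj("scene",[.5845,-.143,.066]))
E
```

```text
clock 10.33 yaw -65.28 z [-2.5e-03  6.0e-04 -1.0e+00] pos [ 0.5863 -0.1394  0.2068] tool shift [ 0.0019 -0.0001  0.0648] j6 2.48 F [ 0.6  0.4 -1.4]
[203.66892267 277.42916509] [200.31614413 266.38634472]
```

View pics/l3.png

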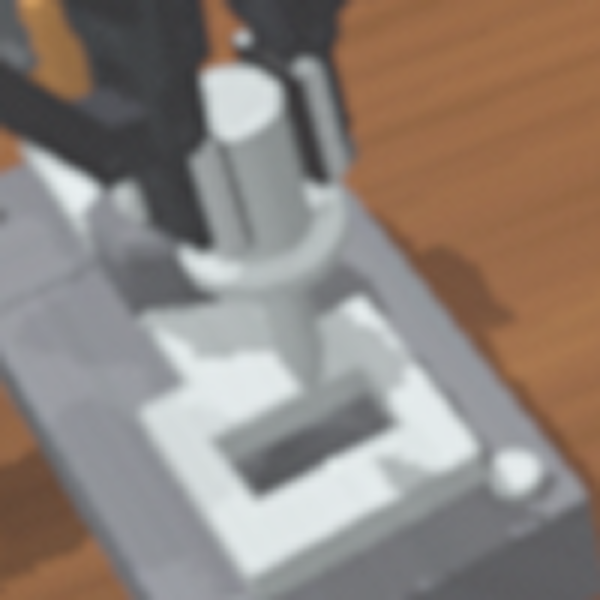

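```bash
python3 - <<'E'
from h import *
g=lambda u,v,z:onplane("scene",150+u/6,200+v/6,z)[:2].round(4)
print("tip",g(315,383,.07))
S=[g(u,v,.054) for u,v in((213,443),(352,374),(396,417),(260,498))];print(S,np.mean(S,0))
C=cloud("scene",np.load("l_scene.npz")["d"])
for v in range(246,264,3): 
  r=C[v,192:208]; m=(r[:,2]>.075)&(r[:,2]<.13); print(v,r[m].mean(0).round(4) if m.any() else "",m.sum())
h=C[205:225,180:200].reshape(-1,3);h=h[(h[:,2]>.163)];print("headtop",np.median(h,0).round(4),h.min(0).round(4),h.max(0).round(4))
E
```

```text
tip [ 0.585 -0.139]
[array([ 0.5764, -0.1657]), array([ 0.5723, -0.1283]), array([ 0.5913, -0.1232]), array([ 0.5989, -0.1607])] [ 0.584725 -0.144475]
246 [ 0.6007 -0.141   0.1251] 11
249 [ 0.5957 -0.1422  0.1148] 10
252 [ 0.5876 -0.1406  0.0996] 9
255 [ 0.5877 -0.1418  0.094 ] 9
258 [ 0.5874 -0.1416  0.087 ] 9
261 [ 0.5874 -0.1415  0.0803] 7
headtop [ 0.5887 -0.138   0.1704] [ 0.5695 -0.1907  0.1633] [ 1.0604 -0.1224  0.5916]
```

The tip (0.585,-0.139) is about 5 mm to the right of the slot centre (0.584,-0.144). Correcting, then lowering part way.

Request:
drive_tool --steps '[0.0032, 0.0024, 0, 0, 0, 0, 1, 0, 0, 0, 0, 0, 0, 1, 0, 0, 0.006, 0, 0, 0, 1, 0, 0, 0.012, 0, 0, 0, 1, 0, 0, 0.012, 0, 0, 0, 1, 0, 0, 0, 0, 0, 0, 1]'

```text
clock: 10.93
eef_pos: [0.5844, -0.1443, 0.1752]
tool_rot: [0.842, -0.54, -0.002, 0.001]
ft_force: [0.0, 0.1, -3.6]
grip_width: 0.0214
```

```bash
python3 - <<'E'
from h import *
to([.585,-.144,.1404])
grab("m")
p=cv2.imread("pics/m_scene.png");q=cv2.imread("pics/m_top.png")
cv2.imwrite("pics/m3.png",cv2.resize(p[200:300,150:250],(600,600),interpolation=2))
E
```

```text
clock 10.93 yaw -65.39 z [-0.0045  0.0012 -1.    ] pos [ 0.5844 -0.1443  0.1752] tool shift [ 0.0001 -0.0008  0.0348] j6 2.47 F [ 0.   0.1 -3.6]
```

View pics/m3.png

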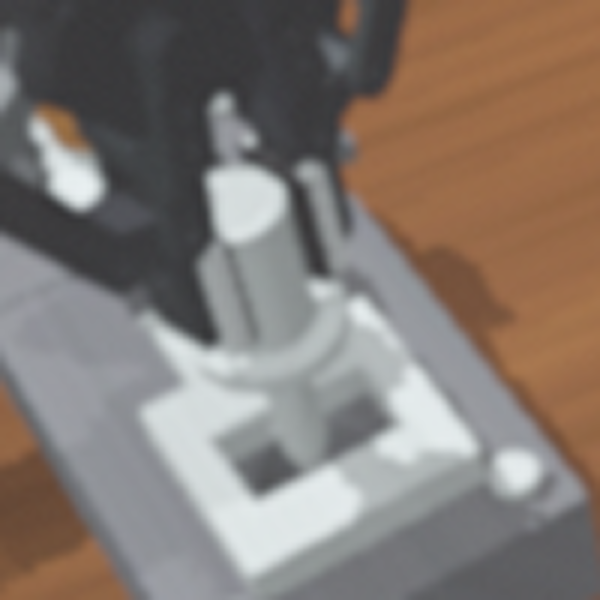

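The tip is inside the slot at crop (315,450), central, with no contact force. Continuing down.

Request:
drive_tool --steps '[0, 0, 0.01, 0, 0, 0, 1, 0, 0, 0.01, 0, 0, 0, 1, 0, 0, 0.006, 0, 0, 0, 1, 0, 0, 0, 0, 0, 0, 1, 0, 0, 0, 0, 0, 0, 1]'

```text
clock: 11.45
eef_pos: [0.5854, -0.1444, 0.151]
tool_rot: [0.842, -0.54, -0.001, 0.0]
ft_force: [-0.5, 0.3, -1.9]
grip_width: 0.0219
```

```bash
python3 - <<'E'
from h import *
to([.585,-.144,.1404])
E
```

```text
clock 11.45 yaw -65.38 z [-1.8e-03  4.0e-04 -1.0e+00] pos [ 0.5854 -0.1444  0.151 ] tool shift [-0.0005  0.0002  0.0106] j6 2.47 F [-0.5  0.3 -1.9]
```

Request:
drive_tool --steps '[0, 0, 0.004, 0, 0, 0, 1, 0, 0, 0.003, 0, 0, 0, 1, 0, 0, 0.002, 0, 0, 0, 1, 0, 0, 0, 0, 0, 0, 1, 0, 0, 0, 0, 0, 0, 1]'

```text
clock: 11.87
eef_pos: [0.5859, -0.1445, 0.1428]
tool_rot: [0.842, -0.54, -0.0, 0.0]
ft_force: [0.0, 0.9, -1.9]
grip_width: 0.0218
```

```bash
python3 - <<'E'
from h import *
to([.585,-.144,.1404])
grab("n")
p=cv2.imread("pics/n_scene.png")
cv2.imwrite("pics/n3.png",cv2.resize(p[210:310,150:250],(600,600),interpolation=2))
E
```

```text
clock 11.87 yaw -65.37 z [-2.e-04  0.e+00 -1.e+00] pos [ 0.5859 -0.1445  0.1428] tool shift [-0.0008  0.0006  0.0024] j6 2.47 F [ 0.   0.9 -1.9]
```

View pics/n3.png

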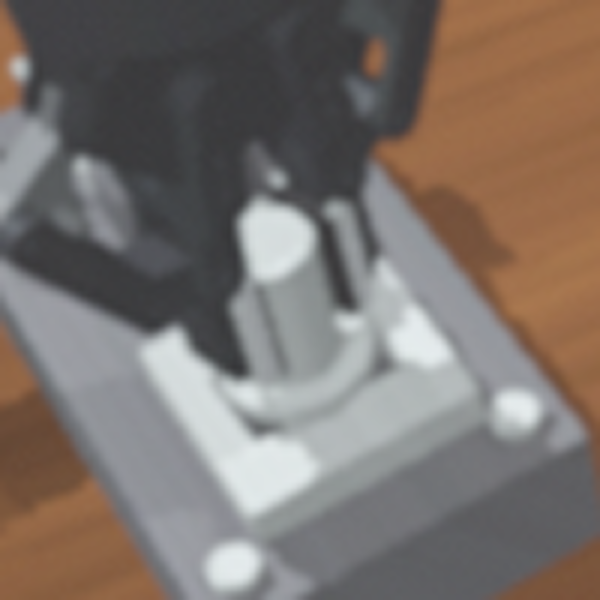

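Request:
drive_tool --steps '[0, 0, 0.001, 0, 0, 0, 1, 0, 0, 0.001, 0, 0, 0, 1, 0, 0, 0, 0, 0, 0, 1]'

```text
clock: 12.22
eef_pos: [0.5858, -0.1445, 0.1407]
tool_rot: [0.842, -0.54, -0.0, 0.0]
ft_force: [0.5, -0.1, -3.3]
grip_width: 0.0219
```

Request:
drive_tool --steps '[0, 0, 0.001, 0, 0, 0, 1, 0, 0, 0.0, 0, 0, 0, 1]'

```text
clock: 12.38
eef_pos: [0.586, -0.1445, 0.1402]
tool_rot: [0.842, -0.54, 0.0, -0.0]
ft_force: [-0.5, 0.2, -0.6]
grip_width: 0.0218
```

Request:
drive_tool --steps '[0, 0, 0.0008, 0, 0, 0, 1, 0, 0, 0.0, 0, 0, 0, 1]'

```text
clock: 12.55
eef_pos: [0.5861, -0.1445, 0.1397]
tool_rot: [0.842, -0.54, 0.0, -0.0]
ft_force: [-1.0, 1.1, 2.0]
grip_width: 0.0219
```

The contact force is now positive, so the collar is resting on the crank. Releasing.

Request:
drive_tool --steps '[0, 0, 0, 0, 0, 0, 0.2, 0, 0, 0, 0, 0, 0, -0.3, 0, 0, 0, 0, 0, 0, -1, 0, 0, 0, 0, 0, 0, -1, 0, 0, 0, 0, 0, 0, -1, 0, 0, -0.015, 0, 0, 0, -1, 0, 0, -0.03, 0, 0, 0, -1, 0, 0, -0.035, 0, 0, 0, -1]'

```text
clock: 13.22
eef_pos: [0.5844, -0.1441, 0.2173]
tool_rot: [0.842, -0.54, -0.003, 0.001]
ft_force: [0.7, -0.7, -0.0]
grip_width: 0.085
```

Request:
drive_tool --steps '[0, 0, -0.035, 0, 0, 0, -1, -0.03, 0, 0, 0, 0, 0, -1, -0.04, 0, 0, 0, 0, 0, -1, -0.04, 0, 0, 0, 0, 0, -1, -0.04, 0, 0, 0, 0, 0, -1, -0.03, 0, 0, 0, 0, 0, -1, 0, 0, 0, 0, 0, 0, -1]'

```text
clock: 13.8
eef_pos: [0.5084, 0.0233, 0.2543]
tool_rot: [0.843, -0.538, -0.001, -0.0]
ft_force: [-0.7, -0.5, -0.4]
grip_width: 0.0853
```

```bash
python3 - <<'E'
from h import *
to([.585,-.144,.1404])
grab("o")
p=cv2.imread("pics/o_scene.png");q=cv2.imread("pics/o_top.png")
cv2.imwrite("pics/o3.png",np.hstack([cv2.resize(p[180:330,90:240],(400,400)),cv2.resize(q[145:255,385:495],(400,400))]))
for n in("top","scene"):
    C=cloud(n,np.load(f"o_{n}.npz")["d"])
    m=(abs(C[...,0]-.5845)<.035)&(abs(C[...,1]+.143)<.035)
    a=C[m&(C[...,2]>.094)&(C[...,2]<.12)];b=C[m&(C[...,2]>.057)&(C[...,2]<.065)];c=C[m&(C[...,2]>.047)&(C[...,2]<.0565)]
    for k in(a,b,c): print(n,len(k),np.median(k,0).round(4),k.min(0).round(4),k.max(0).round(4))
    h=C[(C[...,2]>.107)&(abs(C[...,0]-.45)<.03)&(abs(C[...,1]+.16)<.03)&(C[...,2]<.13)];print("handle",len(h),h.mean(0).round(4) if len(h) else "")
E
```

```text
clock 13.8 yaw -65.03 z [-0.0017  0.0019 -1.    ] pos [0.5084 0.0233 0.2543] tool shift [0.1843 0.0011 0.1135] j6 2.75 F [-0.7 -0.5 -0.4]
  return _methods._mean(a, axis=axis, dtype=dtype,
  ret = um.true_divide(
Traceback (most recent call last):
ValueError: zero-size array to reduction operation minimum which has no identity
```

View pics/o3.png

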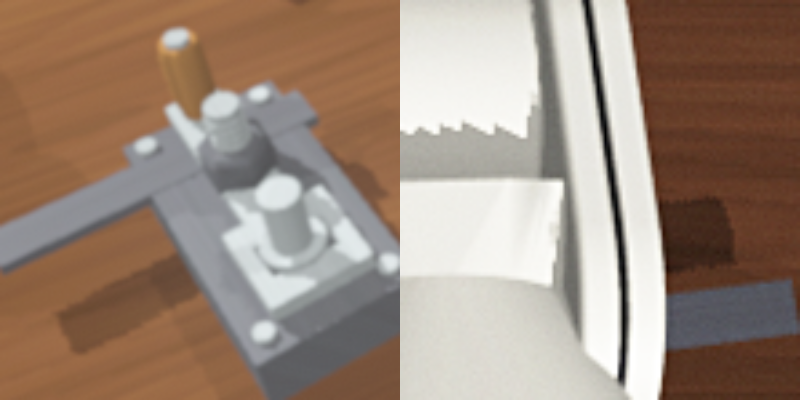

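The pin is in, with its collar on the crank (crop (290,240)). The arm hides the top view, so I'm moving aside for a last check.

Request:
drive_tool --steps '[-0.03, 0.02, 0, 0, 0, 0, -1, -0.03, 0.02, 0, 0, 0, 0, -1, -0.03, 0.02, 0, 0, 0, 0, -1, -0.03, 0.02, 0, 0, 0, 0, -1, -0.03, 0.02, 0, 0, 0, 0, -1, 0, 0, 0, 0, 0, 0, -1]'

```text
clock: 14.4
eef_pos: [0.3534, 0.1144, 0.2537]
tool_rot: [0.842, -0.539, -0.002, 0.001]
ft_force: [-0.3, 0.2, 0.1]
grip_width: 0.0854
```

```bash
python3 - <<'E'
from h import *
grab("r")
p=cv2.imread("pics/r_scene.png");q=cv2.imread("pics/r_top.png")
cv2.imwrite("pics/r3.png",np.hstack([cv2.resize(p[180:330,90:240],(400,400)),cv2.resize(q[145:255,385:495],(400,400))]))
for n in("top","scene"):
    C=cloud(n,np.load(f"r_{n}.npz")["d"])
    m=(abs(C[...,0]-.5845)<.035)&(abs(C[...,1]+.143)<.035)
    for lo,hi in((.094,.12),(.057,.065),(.047,.0565)):
        k=C[m&(C[...,2]>lo)&(C[...,2]<hi)]
        if len(k):print(n,len(k),np.median(k,0).round(4),k.min(0).round(4),k.max(0).round(4))
    h=C[(C[...,2]>.107)&(abs(C[...,0]-.45)<.03)&(abs(C[...,1]+.16)<.03)&(C[...,2]<.13)];print("handle",len(h),h.mean(0).round(4) if len(h) else "")
E
```

```text
top 123 [ 0.5839 -0.1432  0.0977] [ 0.5735 -0.1547  0.0948] [ 0.5949 -0.1321  0.1009]
top 93 [ 0.5771 -0.1361  0.0587] [ 0.5652 -0.1613  0.057 ] [ 0.6154 -0.1251  0.0643]
top 713 [ 0.5779 -0.1393  0.0527] [ 0.5499 -0.1764  0.0473] [ 0.6186 -0.1081  0.0565]
handle 125 [ 0.4506 -0.1599  0.1119]
scene 202 [ 0.5862 -0.1461  0.0989] [ 0.571  -0.1575  0.0941] [ 0.5967 -0.1342  0.1013]
scene 223 [ 0.5926 -0.1471  0.0593] [ 0.5678 -0.1641  0.057 ] [ 0.6023 -0.128   0.0648]
scene 1001 [ 0.599  -0.1468  0.0539] [ 0.5495 -0.178   0.0471] [ 0.6193 -0.109   0.0565]
handle 143 [ 0.4539 -0.1635  0.1127]
```

View pics/r3.png

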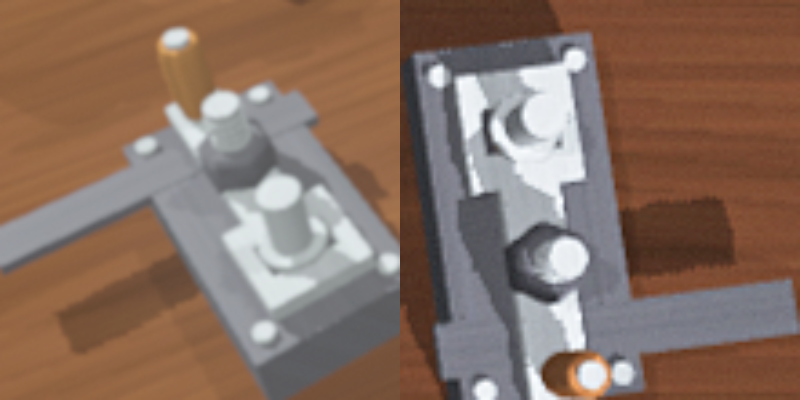

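```bash
python3 -c "
from workcell import job_done,bot
print(bot.get_obs()['ft_force']);print(job_done())"
```

```text
[ 0.64092554 -0.13979156  0.13420366]
the job is handed in; nothing more can be done
None
```

I wound the crank about one turn clockwise until it was down on the block. The locking pin, taken from the wooden tool block, now stands through slot and hole with its collar on the crank. I handed the job in at about 14.5 s, with the gripper open and clear of everything.

**Crank:** the first stop overran by about 2°, so I eased it back before letting go. In the last views the bar top is at about 53 mm (54 given) and the handle top at 112 mm (112 expected). After the easing back, the bar lay parallel to the block to about 1°, and the slot centre was within about 2 mm of the hole centre.

**Pin:** the head top is at 98–101 mm in both views (100 expected). The pin axis is near (0.584, -0.144), against about (0.5845, -0.143) for the hole.

**Disagreements:**
- The two cameras differed by 2–4 mm sideways.
- The pin tip was about 5 mm off at the first check above the slot; I corrected it before lowering.
- The loose turquoise decoys tipped over by themselves near the start and played no part.

The forces I read at the end of each move stayed under about 8 N.

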